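# Find the heavy side of a star night light and hold it down

## Robot

A 6-joint arm with a two-finger parallel gripper is mounted at the origin on the work surface. World frame = base frame: x ahead of the robot, y to its left, z up, the work surface at z = 0. Lengths are in mm, angles in rad, forces in N, time in s.
With the tool pointing down it reaches from about 250 to 800 mm from the base axis. Payload 8.5 kg.
Tool frame: the origin (TCP) lies between the finger pads; the fingertips stand 11 mm ahead of it and the grasp point (between the pads) lies 8 mm behind it (ctrl.tcp_to_tips is the distance from the TCP to the fingertips, in mm); y points along the fingers, x is the direction in which the jaws open and shut, and the axes are right-handed (so a half turn about y gives the same grasp; the last joint's range is limited). The gripper opens to 85 mm and grips with 20 to 120 N. Pads are 22 mm wide; open, the fingers measure 114 mm over their backs; the gripper's body (76 mm by 85 mm) begins 54 mm behind the grasp point. The pads swing forward as they close: fully open they stand 13 mm farther back than shut.
Start: joints at [1.245, 0.238, -0.013, 1.319, 0, 1.571], TCP at [168.02, 497.342, 242.276] pointing down, gripper open.
Joint ranges: [-2.66, 2.66], [-1.03, 1.9], [-1.14, 1.46], [-1.82, 2.27], [-1.45, 1.34], [-3.14, 3.14]. Speed limits (rad/s): [2.22, 2.22, 2.79, 3.14, 3.14, 3.14].

## Interface

Orientations are given as a unit quaternion [x, y, z, w].
In Python, from cell import ctrl gives the robot as it stands.
- The arm moves only by the shell command python3 -m creep 'ROWS' [FORCE]. ROWS is JSON, a list of rows, each a list of 7 numbers: the closure, from 0 (fully open) to 1 (shut), then the shift along the tool's x, y, z in cm, then the turn, a rotation vector about the tool's x, y, z in degrees. In form: [[fingers, dx, dy, dz, ax, ay, az], ...]. A call has 1 to 8 rows; each row shifts and turns the commanded pose from where the row before left it, along the tool's axes as they then stand; what a row does not reach is not made up. A row lasts 1/10 s, in which the tool goes at most 50 mm and 8.59 degrees, less where a joint would pass 70% of its speed; a pose out of reach is approached as far as the arm can. A call is refused whole if a number of a shift passes 5 or a number of a turn 8.59, either way. A call with a gripper value outside its range is refused whole. The fingers move at their own pace and stop on an object; FORCE is the grip in N (left out, the last holds). Time passes only in rows, so rows that do not move let the fingers close. It gives the time, the measured TCP pose, the force and the opening at its end, in the units of the state.
- ctrl.get_state(): the state, without advancing time (a new reading comes with each control period).
- ctrl.grab_frame(name): name is "side" or "top" or "wrist"; returns the picture (400x640x3 uint8, blue, green, red); there is no depth.
- ctrl.calibration(name): a dict with "fov_y" (degrees; the focal length in pixels is half the picture's height over the tangent of half this angle, whatever the lens; pixels are square), "cx", "cy" (the principal point, pixels), "rvec" (rotation vector, rad) and "tvec" (3), from world to camera coordinates, as OpenCV has them. Camera axes: x right, y down, z forward; pixel columns grow to the right and rows downward; lengths in mm; the calibration is good to about 2 mm. A picture is of the moment at which its call begins: read the wrist's pose just before it. calibration takes no time and is no camera call; for the wrist camera it gives the pose at the moment of the call.
- ctrl.close_job(): hands the job in, once; it reports no verdict.
The state is a dict: "time_s": time; "q": joint angles; "qvel": joint speeds; "joint_efforts": joint torques, N m; "tcp_pos": TCP position; "orientation": TCP orientation; "wrist_force": force on the tool from outside, world axes, zero at the start; "ft_torque": the same for the moment, N m; "finger_gap": opening from 0.0 (shut) to 1.0 (fully open).
Only numpy, scipy, OpenCV 4.12 (cv2) and the standard library are available. Lean on these libraries where they do the work, as an engineer would, in place of code of your own. Each camera call takes 0.05 s, during which the arm holds its last target.

## Task

The star night light turns stiffly on its stand and has a hidden weight somewhere round its head; I want to stick a balancing patch on the light side at the very top. Take the orange crank handle, crank the star at least half a turn to feel which side is heavy, then bring the heavy side straight down and finish still gripping the handle, holding the star still there. Leave the small toggle switch on the base and everything else on the table as they are.

Things in the scene. Friction and masses are not known exactly. Their poses are not given: they have to be found in the camera images.
- stand: White night light stand, fixed: base plate 150 x 180 x 18 mm, post 167 mm tall. Origin on the table, under the axle. z up, y along the level axle from the crank side to the post. The base spans y -45 to 135, x -75 to 75 mm; the post y 58 to 80 mm. On the axle, in front of the post, turns a cream drum (diameter 120 mm) with a yellow five-pointed star (160 mm across) whose front face is at y = 14 mm.
- hub (a point): A point on the axle line (nothing visible), 125 mm above the table and 68 mm in front of the star's face: centre of the circle, radius 40 mm in the stand's x-z plane, on which the middle of the crank handle travels. Fixed, same axes as the stand. Apart from its one hidden weight, whose angle from the crank is unknown and differs every time, the head is balanced; star, weight and crank turn as one.
- crank: Orange crank handle: sleeve 16 mm in diameter, 44 mm long, spinning freely on a thin pin parallel to the axle that stands out from the star's face. Origin at its middle, 68 mm from the face and 40 mm from the axle; its y axis lies along the pin, toward the star. It can be pinched from above, across its width, at every crank angle, and led round the whole circle with the tool pointing down.
- wheel (a joint): Angle of the star head, rad, positive about the stand's +y (handle at the top moves to +x); zero arbitrary, unrelated to weight or crank; free 1.5 turns either way. Dry friction of 0.21 N m holds it anywhere. The weight (0.29 to 0.45 kg, 42 mm off the axle) adds or takes up to 0.12 to 0.19 N m: the handle needs 0.5 to 10 N, least as the heavy side sinks past axle level, most as it rises past it.
- toggle (a joint): Small black toggle lever, 20 mm long, on the grey block of the stand's base behind the post; 0 as it stands, 0.75 rad when flipped. To be left alone.
- favorbox: Mint plastic favor box, 74 x 74 x 70 mm, loose bystander; origin at the centre of its underside.
- slinky: Metal slinky coil standing on end, 68 mm in diameter, 54 mm tall, loose bystander; origin at the centre of its underside.
- ramekin: White ceramic ramekin, 90 mm in diameter, 48 mm tall, with the violet ball in it, loose bystander; origin at the centre of its underside.
- ball_center (a point): Centre of the violet rubber ball, 50 mm in diameter, lying in the ramekin.
- jar: Amber glass jar with a wooden cap, 64 mm in diameter, 85 mm tall, loose bystander; origin at the centre of its underside.

How it is judged:
By the outcome, as a careful person would: the job done as asked, in the order asked, and still so for the second after the job is handed in, while the arm keeps its last pose, push and grip.
It also fails if it takes over 61 s, if anything falls off the work surface, if the arm or the gripper's body presses on something with over 40 N, if the wrist force passes 120 N, or if a joint passes its speed limit or range.

## Working session

There is one attempt and no reset: what is moved stays moved. The work goes in short steps, Python scripts to look and compute and a shell command to move; the robot and the scene stay as the last step left them, time stands still between calls to the robot, and variables do not carry over. Pictures are saved under pics/ and viewed, and the job is handed in when it is done.

```bash
ls; mkdir -p pics
python3 - <<'E'
from cell import ctrl
import cv2
s=ctrl.get_state(); print(s)
for n in ("side","top","wrist"):
    print(n,ctrl.calibration(n))
    cv2.imwrite(f"pics/a_{n}.png",ctrl.grab_frame(n))
E
```

```text
pics
{'time_s': 0.0, 'q': array([ 1.24499038e+00,  2.38767133e-01, -1.42315801e-02,  1.31921475e+00,
        8.09810162e-06,  1.57076724e+00]), 'qvel': array([ 0.00158598,  0.0008219 , -0.00041194, -0.00161112,  0.00167727,
        0.00094334]), 'joint_efforts': array([ 1.93202693e-03, -5.38778293e+01,  3.46439159e+01,  1.85243762e-02,
        1.16081318e-05,  7.45180643e-06]), 'tcp_pos': array([167.90913806, 497.00733118, 241.69360887]), 'orientation': array([ 0.57475569,  0.41188813, -0.41270558, -0.57417609]), 'wrist_force': array([-0.52216254, -0.19423604, -0.26598167]), 'ft_torque': array([ 0.033436  , -0.00542651, -0.02091223]), 'finger_gap': 0.9980536313653591}
side {'fov_y': 46.747826531451665, 'cx': 320.95783674729654, 'cy': 201.56820355273672, 'rvec': array([ 2.27021752, -0.41443398,  0.20034642]), 'tvec': array([-495.46746551,  210.80156933, 1040.34347948])}
top {'fov_y': 46.196874334928474, 'cx': 319.8619058299919, 'cy': 198.33119725765113, 'rvec': array([ 2.15268122, -2.19079128,  0.0904365 ]), 'tvec': array([  -2.78518743,  524.61464091, 1294.86612527])}
wrist {'fov_y': 65.18993218684498, 'cx': 318.36518312272483, 'cy': 199.92988957105607, 'rvec': array([-2.32044477, -1.66478193, -0.27929779]), 'tvec': array([-524.48618906,  -43.15911524,  380.80610478])}
```

View pics/a_side.png

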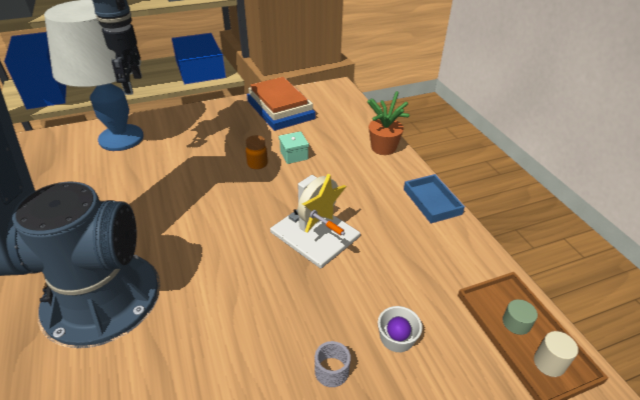

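View pics/a_top.png

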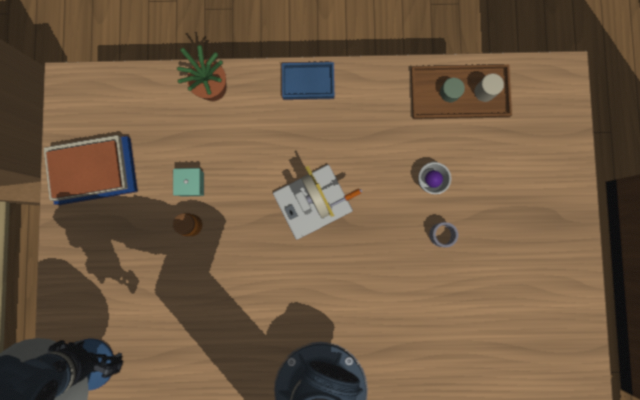

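View pics/a_wrist.png

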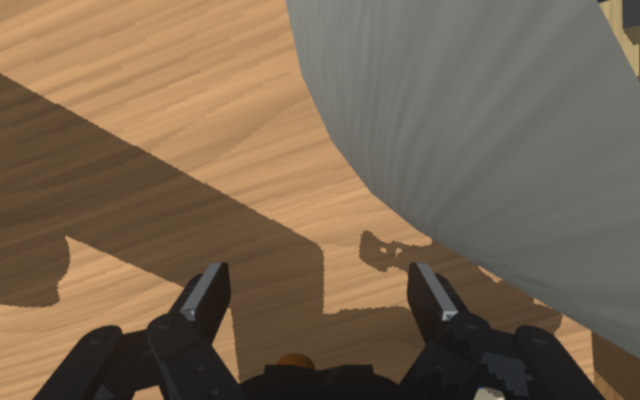

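Run:
```python
from cell import ctrl
from scipy.spatial.transform import Rotation as R
import numpy as np
s=ctrl.get_state(); print(R.from_quat(s['orientation']).as_matrix().round(3))
```

```text
[[ 0.32  -0.    -0.947]
 [ 0.947 -0.001  0.32 ]
 [-0.001 -1.     0.   ]]
```

```bash
cat > h.py <<'E'
import numpy as np, cv2
from cell import ctrl
from scipy.spatial.transform import Rotation as R
def cam(c):
    f=200/np.tan(np.radians(c['fov_y'])/2)
    K=np.array([[f,0,c['cx']],[0,f,c['cy']],[0,0,1.]])
    Rm=cv2.Rodrigues(np.array(c['rvec']))[0]; return K,Rm,np.array(c['tvec'])
def ray(c,p):
    K,Rm,t=cam(c); d=Rm.T@np.linalg.solve(K,[p[0],p[1],1.]); return -Rm.T@t,d/np.linalg.norm(d)
def onplane(c,p,z):
    o,d=ray(c,p); return o+d*(z-o[2])/d[2]
def tri(rs):
    A=np.zeros((3,3));b=np.zeros(3)
    for o,d in rs:
        P=np.eye(3)-np.outer(d,d);A+=P;b+=P@o
    X=np.linalg.solve(A,b); return X,[np.linalg.norm((np.eye(3)-np.outer(d,d))@(X-o)) for o,d in rs]
def proj(c,X):
    K,Rm,t=cam(c); q=K@(Rm@np.asarray(X)+t); return q[:2]/q[2]
E
python3 - <<'E'
import cv2,numpy as np
from h import *
a=cv2.imread('pics/a_side.png');b=cv2.imread('pics/a_top.png')
cv2.imwrite('pics/b1.png',cv2.resize(a[160:275,260:375],None,fx=5,fy=5,interpolation=cv2.INTER_CUBIC))
cv2.imwrite('pics/b2.png',cv2.resize(b[145:245,265:365],None,fx=5.5,fy=5.5,interpolation=cv2.INTER_CUBIC))
for n,im in(('side',a),('top',b)):
    h=cv2.cvtColor(im,cv2.COLOR_BGR2HSV)
    for nm,lo,hi in(('or',(5,200,120),(14,255,255)),('white',(0,0,140),(179,40,255))):
        m=cv2.inRange(h,lo,hi);k=np.zeros_like(m);k[140:275,250:390]=255;m&=k
        N,l,st,ce=cv2.connectedComponentsWithStats(m)
        for i in range(1,N):
            if st[i,4]>15: print(n,nm,st[i],ce[i])
E
```

```text
side or [326 221  17  13  74] [333.82432432 227.14864865]
side white [298 175  22  26 337] [307.115727   187.33827893]
side white [ 271  211   74   57 1836] [307.76034858 239.54793028]
side white [331 221  29  21 254] [347.2007874  231.72047244]
top or [346 191  13   8  45] [352.13333333 194.33333333]
top white [313 166  22  22 281] [323.86476868 175.74377224]
top white [323 185  21  19 263] [333.13307985 193.26996198]
top white [ 274  186   78   53 1823] [308.54744926 210.66758091]
```

View pics/b1.png

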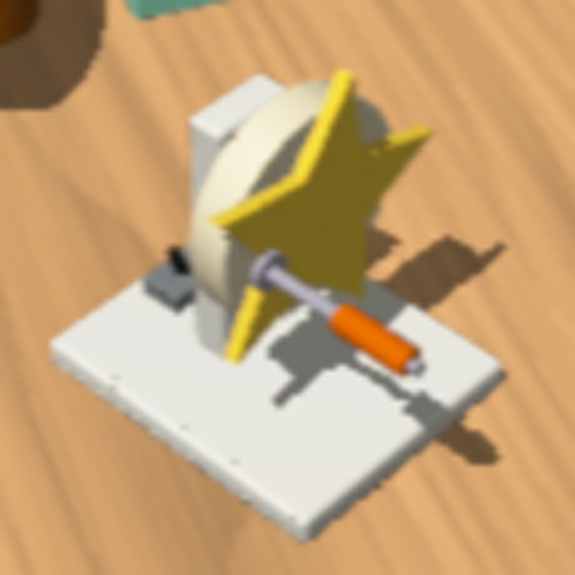

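View pics/b2.png

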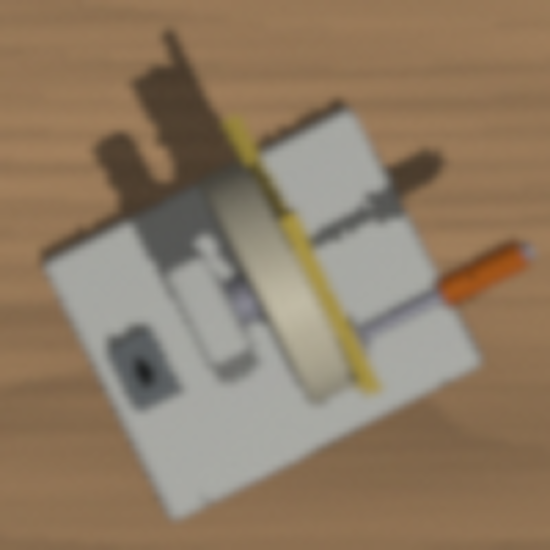

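Run:
```python
from h import *
T=ctrl.calibration('top');S=ctrl.calibration('side')
tc=[(273.2,191.7),(327.7,164.1),(352.6,210.8),(297.2,239.5)]
P=np.array([onplane(T,p,18) for p in tc]);print(P.round(1));print([np.linalg.norm(P[i]-P[i-1]).round(1) for i in range(4)])
Q=np.array([onplane(S,p,18) for p in [(270.4,229.4),(321,266.6),(360.6,234.4)]]);print(Q.round(1))
X,r=tri([ray(T,(352.8,194.6)),ray(S,(335,228))]);print('crank',X,r)
# corner heights
for a,b in((tc[3],(270.4,229.4)),(tc[2],(321,266.6)),(tc[1],(360.6,234.4))): print(tri([ray(T,a),ray(S,b)]))
Y=((P[0]+P[3])-(P[1]+P[2]))/2;Y/=np.linalg.norm(Y)
Xa=np.cross(Y,[0,0,1])
c=P.mean(0);o=c-45*Y;o[2]=0
print('Y',Y,'Xax',Xa,'origin',o,'yaw',np.degrees(np.arctan2(Y[1],Y[0])))
hub=o-54*Y+[0,0,125];print('hub',hub)
d=X-hub;print('crank rel',d@Xa,d@Y,d[2],np.hypot(d@Xa,d[2]))
```

```text
[[ 546.2  119.7   18. ]
 [ 622.3  -35.9   18. ]
 [ 488.1 -103.5   18. ]
 [ 410.3   53.5   18. ]]
[np.float64(151.2), np.float64(173.3), np.float64(150.2), np.float64(175.3)]
[[ 412.1   50.5   18. ]
 [ 488.8 -109.    18. ]
 [ 620.   -45.5   18. ]]
crank [524.27460077 -98.56000274 123.73783641] [np.float64(0.6850146712556983), np.float64(0.6850146712558708)]
(array([411.52537507,  53.40711366,  15.2972224 ]), [np.float64(1.253938358196837), np.float64(1.2539383581968704)])
(array([ 489.51307292, -104.19437459,   12.18365336]), [np.float64(1.0881286669852126), np.float64(1.0881286669850758)])
(array([624.52623337, -36.20198408,   7.27327512]), [np.float64(0.5033706494762062), np.float64(0.5033706494762408)])
Y [-0.44152762  0.89724766  0.        ] Xax [ 0.89724766  0.44152762 -0.        ] origin [536.58905401 -31.90880609   0.        ] yaw 116.2013899396219
hub [560.43154545 -80.36017967 125.        ]
crank rel -40.47745852452749 -0.36545893410777963 -1.2621635910601157 40.49713206556041
```

```bash
python3 -m creep '[[0,0,-1,0,0,0,0],[0,-2,-1,-2.4,0,0,0],[0,-3,-1,-3.5,0,0,0],[0,-3,-1,-3.5,0,0,0],[0,-3,0,-3.5,0,0,0],[0,-3,0,-3.5,0,0,0],[0,-3,0,-3.5,0,0,0],[0,-3,0,-3.5,0,0,0]]' 60
```

```text
time_s: 0.95
tcp_pos: [326.3, 231.4, 283.2]
orientation: [0.574, 0.413, -0.412, -0.574]
wrist_force: [1.3, -0.1, 0.2]
finger_gap: 0.995
```

```bash
python3 -m creep '[[0,-3,0,-3.5,0,0,0],[0,-3,0,-3.5,0,0,0],[0,-3,0,-3.5,0,0,0],[0,-3,0,-3.5,0,0,0],[0,-3,0,-3.5,0,0,0],[0,-3,0,-3.5,0,0,0],[0,-3,0,-3.5,0,0,0],[0,-2,0,-2.4,0,0,0]]'
```

```text
time_s: 1.75
tcp_pos: [508.1, -73.7, 282.8]
orientation: [0.575, 0.412, -0.412, -0.575]
wrist_force: [0.0, 0.3, -0.4]
finger_gap: 1.001
```

```bash
python3 -m creep '[[0,0,0,0,0,4,0],[0,0,0,0,0,8,0],[0,0,0,0,0,8,0],[0,0,0,0,0,8,0],[0,0,0,0,0,8,0],[0,0,0,0,0,6,0],[0,0,0,0,0,3.1,0],[0,0,0,0,0,0,0]]'
cat > st.py <<'E'
from h import *
def target(hub,Xa,Y,th,r=40):
    t=np.radians(th); return hub+r*(np.sin(t)*Xa+np.array([0,0,np.cos(t)]))-np.array([0,0,8])
def st():
    s=ctrl.get_state(); M=R.from_quat(s['orientation']).as_matrix(); return s,M
if __name__=="__main__":
    s,M=st(); np.set_printoptions(suppress=True,precision=3)
    print(s['time_s'],s['tcp_pos'],'gap',s['finger_gap'],'F',s['wrist_force'],'q',s['q']);print(M)
    print('to handle, tool cm',M.T@(np.array([524.3,-98.6,116])-s['tcp_pos'])/10)
E
python3 st.py
python3 - <<'E'
from h import *
c=ctrl.calibration('wrist');cv2.imwrite('pics/c_w.png',ctrl.grab_frame('wrist'))
np.save('pics/c_w.npy',c,allow_pickle=True)
K,Rm,t=cam(c);print('campos',-Rm.T@t)
print('handle proj',proj(c,[524.3,-98.6,124]))
E
```

```text
time_s: 2.55
tcp_pos: [507.0, -71.0, 282.9]
orientation: [0.689, 0.16, -0.16, -0.689]
wrist_force: [-0.7, 0.2, -0.4]
finger_gap: 0.999
2.55 [507.023 -71.047 282.936] gap 0.9993841774948814 F [-0.657  0.239 -0.389] q [-0.139  0.205  0.046  1.412 -0.     0.974]
[[ 0.897  0.    -0.441]
 [ 0.441 -0.     0.897]
 [ 0.    -1.    -0.   ]]
to handle, tool cm [ 0.329 16.695 -3.229]
campos [470.29115654   4.84714115 414.2999401 ]
handle proj [320.99801202 214.82111915]
```

View pics/c_w.png

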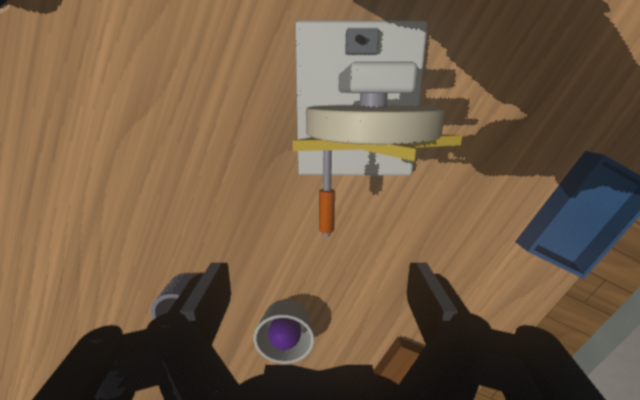

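```bash
cat > hb.py <<'E'
from h import *
import sys
def handle(im):
    h=cv2.cvtColor(im,cv2.COLOR_BGR2HSV); m=cv2.inRange(h,(4,180,90),(16,255,255))
    N,l,st,ce=cv2.connectedComponentsWithStats(m)
    out=[]
    for i in range(1,N):
        if st[i,4]>30:
            p=np.argwhere(l==i)[:,::-1].astype(np.float32); out.append((st[i],cv2.minAreaRect(p)))
    return out
if __name__=="__main__":
    tag=sys.argv[1]; c=ctrl.calibration('wrist');im=ctrl.grab_frame('wrist')
    cv2.imwrite(f'pics/{tag}.png',im);np.save(f'pics/{tag}.npy',c,allow_pickle=True)
    for o in handle(im): print(o)
    print(proj(c,[524.3,-98.6,124]))
E
python3 hb.py c2
```

```text
(array([319, 191,  14,  41, 511], dtype=int32), ((325.5, 211.0), (40.0, 13.0), 90.0))
[320.93451835 214.86534805]
```

```bash
python3 -m creep '[[0,0,0,0,0,-4,0],[0,0,0,-1,0,-8.5,0],[0,0,0,-1,0,-8.5,0],[0,0,0,-1,0,-8.5,0],[0,0,0,0,0,-8.5,0],[0,0,0,0,0,-8.5,0],[0,0,0,0,0,-8.5,0],[0,0,0,0,0,-8.5,0]]'; python3 st.py
```

```text
time_s: 3.45
tcp_pos: [525.6, -94.3, 282.5]
orientation: [-0.499, -0.501, 0.501, 0.499]
wrist_force: [0.5, 0.1, -0.0]
finger_gap: 1.004
3.45 [525.572 -94.297 282.479] gap 1.0037957444927756 F [ 0.454  0.072 -0.015] q [-0.177  0.244  0.097  1.424 -0.    -0.181]
[[-0.003 -0.    -1.   ]
 [ 1.    -0.    -0.003]
 [-0.    -1.     0.   ]]
to handle, tool cm [-0.428 16.648  0.127]
```

```bash
python3 hb.py c3; python3 -m creep '[[0,0,0,0,0,-8.5,0],[0,0,0,0,0,-8.5,0],[0,0,0,0,0,-8.5,0],[0,0,0,0,0,-8.5,0],[0,0,0,0,0,-8.5,0],[0,0,0,0,0,-8.5,0],[0,0,0,0,0,-8.5,0],[0,0,0,0,0,-8.5,0]]'; python3 -m creep '[[0,0,0,0,0,-8.5,0],[0,0,0,0,0,-8.5,0],[0,0,0,0,0,-8.5,0],[0,0,0,0,0,-8.5,0],[0,0,0,0,0,-8.5,0],[0,0,0,0,0,-5.5,0],[0,0,0,0,0,0,0]]';python3 st.py; python3 hb.py c4
```

```text
(array([298, 171,  43,  28, 560], dtype=int32), ((319.0000305175781, 184.00001525878906), (13.416407585144043, 42.93250274658203), 63.43495178222656))
[314.03033346 182.15116383]
time_s: 4.3
tcp_pos: [525.5, -94.3, 282.5]
orientation: [-0.135, -0.694, 0.694, 0.135]
wrist_force: [-0.2, 0.7, -0.3]
finger_gap: 0.999
time_s: 5.0
tcp_pos: [525.6, -94.3, 282.5]
orientation: [0.157, -0.689, 0.689, -0.157]
wrist_force: [0.5, 0.3, -0.5]
finger_gap: 1.002
5.0 [525.555 -94.263 282.469] gap 1.0021084195499097 F [ 0.474  0.299 -0.531] q [-0.177  0.244  0.097  1.423 -0.    -2.197]
[[-0.901  0.     0.434]
 [-0.434 -0.    -0.901]
 [ 0.    -1.     0.   ]]
to handle, tool cm [ 0.301 16.647  0.335]
(array([312, 164,  13,  43, 463], dtype=int32), ((318.0, 185.0), (42.0, 12.0), 90.0))
[322.34547312 181.4215798 ]
```

View pics/c4.png

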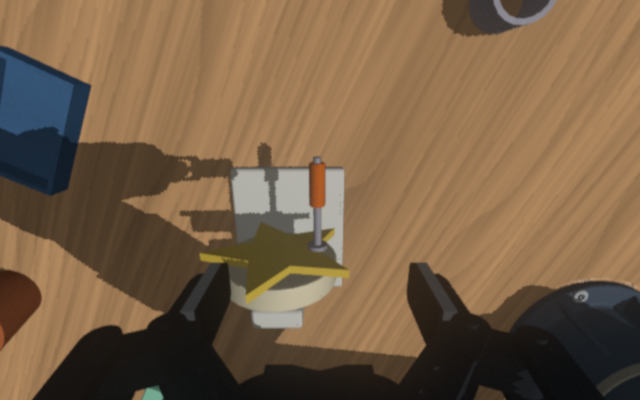

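Run:
```python
from h import *
L=lambda t:np.load(f'pics/{t}.npy',allow_pickle=True).item()
c2,c3,c4=L('c2'),L('c3'),L('c4')
T=ctrl.calibration('top');S=ctrl.calibration('side')
w=[ray(c2,(325.5,211)),ray(c3,(319,184)),ray(c4,(318,185))]
print(tri(w)); print(tri(w[::2])); print(tri([w[0],w[1]])); print(tri(w+[ray(T,(352.8,194.6)),ray(S,(335,228))]))
# corners in c2 
for t,c in(('c2',c2),('c4',c4)):
    im=cv2.imread(f'pics/{t}.png'); r=im[0:190,270:450] if t=='c2' else im[150:340,190:380]
    cv2.imwrite(f'pics/{t}z.png',cv2.resize(r,None,fx=3,fy=3,interpolation=cv2.INTER_CUBIC))
```

```text
(array([526.52246358, -93.45248766, 122.97841786]), [np.float64(0.3018952043666615), np.float64(0.3675650189349404), np.float64(0.20301100953924694)])
(array([526.55058642, -93.25496939, 123.13218603]), [np.float64(0.16685727843104003), np.float64(0.1668572784310854)])
(array([527.02485301, -93.82160341, 121.1557513 ]), [np.float64(0.05878929129896441), np.float64(0.0587892912989613)])
(array([526.07602579, -94.98329058, 121.13050917]), [np.float64(1.5083558086901152), np.float64(1.4582723528337551), np.float64(2.1117000477211545), np.float64(4.164637444793999), np.float64(1.001386397146373)])
```

View pics/c2z.png

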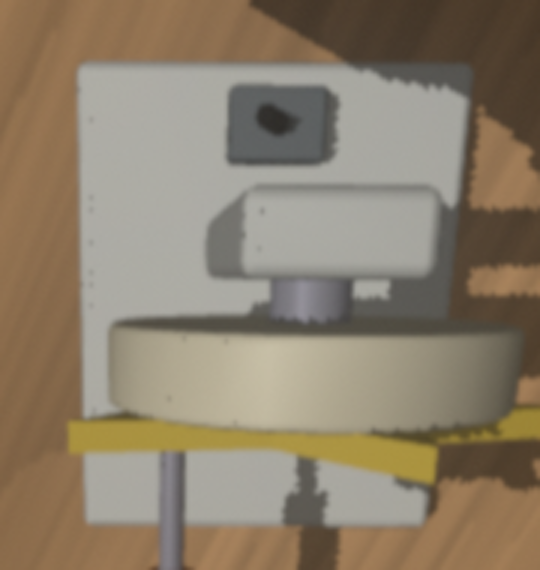

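View pics/c4z.png

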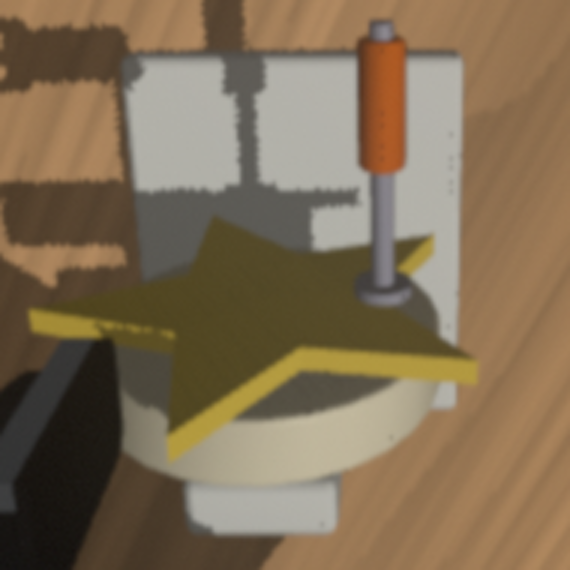

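Run:
```python
from h import *
np.set_printoptions(suppress=True,precision=2)
L=lambda t:np.load(f'pics/{t}.npy',allow_pickle=True).item()
c2,c4=L('c2'),L('c4')
A=[onplane(c2,p,18) for p in [(296,21),(427.3,22.3),(411.7,174.7),(298.3,174.7)]]
print(np.array(A));print([np.linalg.norm(A[i]-A[i-1]) for i in range(4)])
B=[onplane(c4,p,18) for p in [(230.7,167.7),(344.3,167.7),(341.7,286)]];print(np.array(B))
X=np.array([526.5,-93.4,123])
P=np.array(A)
Y=P[0]+P[1]-P[2]-P[3];Y/=np.linalg.norm(Y);print('yaw',np.degrees(np.arctan2(Y[1],Y[0])))
Xa=np.cross(Y,[0,0,1]);o=P.mean(0)-45*Y;o[2]=0;hub=o-54*Y+[0,0,125]
print('hub',hub,'Y',Y); d=X-hub;print(d@Xa,d@Y,d[2])
f=(A[2]+A[3])/2; f2=(B[0]+B[1])/2;print(f,f2)
```

```text
[[415.15  60.35  18.  ]
 [547.57 124.32  18.  ]
 [625.18 -33.44  18.  ]
 [492.5  -98.91  18.  ]]
[np.float64(177.05033121976743), np.float64(147.05397475128643), np.float64(175.81310188560016), np.float64(147.95326818598647)]
[[ 625.03  -37.53   18.  ]
 [ 492.66 -101.22   18.  ]
 [ 414.24   59.51   18.  ]]
yaw 116.04889223726404
hub [563.57 -75.87 125.  ] Y [-0.44  0.9   0.  ]
-41.0064554908101 0.5269603317028574 -2.0
[558.84 -66.18  18.  ] [558.84 -69.38  18.  ]
```

```bash
python3 -m creep '[[0,-0.08,1.5,0,0,0,0],[0,0,2.5,0,0,0,0],[0,0,2.7,0,0,0,0],[0,0,2.7,0,0,0,0],[0,0,2.7,0,0,0,0],[0,0,2.5,0,0,0,0],[0,0,1.5,0,0,0,0],[0,0,0.6,0,0,0,0]]' 25; python3 -m creep '[[0.3,0,0,0,0,0,0],[0.5,0,0,0,0,0,0],[0.6,0,0,0,0,0,0],[0.6,0,0,0,0,0,0],[0.6,0,0,0,0,0,0]]'; python3 hb.py d1
```

```text
time_s: 5.85
tcp_pos: [525.4, -93.8, 113.9]
orientation: [-0.157, 0.69, -0.689, 0.155]
wrist_force: [0.3, 0.4, -1.2]
finger_gap: 1.0
time_s: 6.35
tcp_pos: [526.6, -94.0, 115.9]
orientation: [0.157, -0.689, 0.69, -0.158]
wrist_force: [-0.2, -0.0, -0.8]
finger_gap: 0.403
(array([310, 247,  23,  22, 329], dtype=int32), ((321.0, 257.5), (21.0, 22.0), 90.0))
(array([324, 277,   6,   9,  32], dtype=int32), ((326.79998779296875, 281.3999938964844), (3.5777084827423096, 8.9442720413208), 26.56505012512207))
(array([306, 311,  27,  20, 195], dtype=int32), ((321.3406677246094, 323.462890625), (13.201786041259766, 28.639358520507812), 62.52556610107422))
[328.72905996 280.37148427]
```

View pics/d1.png

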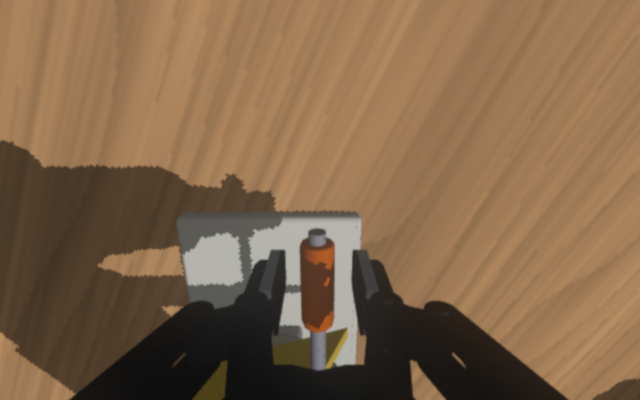

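```bash
python3 -m creep '[[0.75,0,0,0,0,0,0],[0.85,0,0,0,0,0,0],[1,0,0,0,0,0,0],[1,0,0,0,0,0,0],[1,0,0,0,0,0,0]]' 25; python3 st.py
```

```text
time_s: 6.9
tcp_pos: [526.9, -93.7, 115.5]
orientation: [-0.157, 0.689, -0.689, 0.158]
wrist_force: [4.5, 3.7, 1.0]
finger_gap: 0.177
6.9 [526.925 -93.676 115.539] gap 0.1773947626209432 F [4.512 3.7   0.957] q [-0.176  0.328 -0.225  1.017  0.001 -2.197]
[[-0.901  0.001  0.434]
 [-0.434  0.    -0.901]
 [-0.001 -1.     0.   ]]
to handle, tool cm [ 0.45  -0.047  0.329]
```

```bash
python3 -m creep '[[1,-0.05,0,0,0,0,0],[1,0,0,0,0,0,0],[1,0,0,0,0,0,0]]' 60; python3 st.py
```

```text
time_s: 7.2
tcp_pos: [527.0, -93.7, 115.6]
orientation: [0.157, -0.689, 0.689, -0.158]
wrist_force: [2.4, 2.5, 3.9]
finger_gap: 0.163
7.2 [526.956 -93.679 115.567] gap 0.16344821193782097 F [2.357 2.517 3.894] q [-0.176  0.328 -0.224  1.017  0.    -2.196]
[[-0.901  0.001  0.434]
 [-0.434 -0.    -0.901]
 [-0.    -1.     0.   ]]
to handle, tool cm [ 0.453 -0.043  0.328]
```

```bash
cat > tab.py <<'E'
import numpy as np,sys
a,b,s=map(float,sys.argv[1:4]) # from,to,chord step ; prints per-row (half chord) tool x,y cm
n=int(round(abs(b-a)/s)); th=np.radians(np.linspace(a,b,n+1))
p=4*np.c_[np.sin(th),np.cos(th)]
for i in range(n):
    d=-(p[i+1]-p[i])/2; print(f"{np.degrees(th[i+1]):.0f}: [1,{d[0]:.2f},{d[1]:.2f},0,0,0,0] x2")
E
python3 tab.py -92 268 10
cat > log.py <<'E'
from h import *
import json,os
s=ctrl.get_state()
r=dict(t=s['time_s'],p=list(s['tcp_pos']),F=list(s['wrist_force']),M=list(s['ft_torque']),gap=s['finger_gap'])
open('log.jsonl','a').write(json.dumps(r)+'\n')
hub=np.array([562.9,-76.1,125.]);Xa=np.array([.898,.439,0]);Z=np.array([0,0,1.]);Y=np.array([-.439,.898,0])
p=np.array(r['p'])+[0,0,8]-hub;u=np.array([p@Xa,p[2]]);th=np.arctan2(u[0],u[1])
F=np.array(r['F']);f=np.array([F@Xa,F[2]])
ft=f@[np.cos(th),-np.sin(th)];fr=f@[np.sin(th),np.cos(th)]
print(f"t {r['t']:.2f} th {np.degrees(th):.1f} r {np.hypot(*u):.1f} y {p@Y:.1f} Ft {ft:.2f} Fr {fr:.2f} Fy {F@Y:.2f} gap {r['gap']:.3f}")
E
python3 log.py
```

```text
-82: [1,-0.02,-0.35,0,0,0,0] x2
-72: [1,-0.08,-0.34,0,0,0,0] x2
-62: [1,-0.14,-0.32,0,0,0,0] x2
-52: [1,-0.19,-0.29,0,0,0,0] x2
-42: [1,-0.24,-0.25,0,0,0,0] x2
-32: [1,-0.28,-0.21,0,0,0,0] x2
-22: [1,-0.31,-0.16,0,0,0,0] x2
-12: [1,-0.33,-0.10,0,0,0,0] x2
-2: [1,-0.35,-0.04,0,0,0,0] x2
8: [1,-0.35,0.02,0,0,0,0] x2
18: [1,-0.34,0.08,0,0,0,0] x2
28: [1,-0.32,0.14,0,0,0,0] x2
38: [1,-0.29,0.19,0,0,0,0] x2
48: [1,-0.25,0.24,0,0,0,0] x2
58: [1,-0.21,0.28,0,0,0,0] x2
68: [1,-0.16,0.31,0,0,0,0] x2
78: [1,-0.10,0.33,0,0,0,0] x2
88: [1,-0.04,0.35,0,0,0,0] x2
98: [1,0.02,0.35,0,0,0,0] x2
108: [1,0.08,0.34,0,0,0,0] x2
118: [1,0.14,0.32,0,0,0,0] x2
128: [1,0.19,0.29,0,0,0,0] x2
138: [1,0.24,0.25,0,0,0,0] x2
148: [1,0.28,0.21,0,0,0,0] x2
158: [1,0.31,0.16,0,0,0,0] x2
168: [1,0.33,0.10,0,0,0,0] x2
178: [1,0.35,0.04,0,0,0,0] x2
188: [1,0.35,-0.02,0,0,0,0] x2
198: [1,0.34,-0.08,0,0,0,0] x2
208: [1,0.32,-0.14,0,0,0,0] x2
218: [1,0.29,-0.19,0,0,0,0] x2
228: [1,0.25,-0.24,0,0,0,0] x2
238: [1,0.21,-0.28,0,0,0,0] x2
248: [1,0.16,-0.31,0,0,0,0] x2
258: [1,0.10,-0.33,0,0,0,0] x2
268: [1,0.04,-0.35,0,0,0,0] x2
t 7.20 th -92.1 r 40.0 y -0.0 Ft 3.78 Fr -3.36 Fy 1.23 gap 0.163
```

```bash
python3 -m creep '[[1,-0.02,-0.35,0,0,0,0],[1,-0.02,-0.35,0,0,0,0],[1,-0.08,-0.34,0,0,0,0],[1,-0.08,-0.34,0,0,0,0]]' 60 >/dev/null; python3 log.py
```

```text
t 7.60 th -72.8 r 40.8 y 0.0 Ft -3.97 Fr -2.61 Fy -1.71 gap 0.168
```

```bash
python3 -m creep '[[1,-0.14,-0.32,0,0,0,0],[1,-0.14,-0.32,0,0,0,0],[1,-0.19,-0.29,0,0,0,0],[1,-0.19,-0.29,0,0,0,0]]' >/dev/null; python3 log.py
```

```text
t 8.00 th -53.5 r 41.3 y 0.1 Ft -2.84 Fr 6.21 Fy -2.76 gap 0.164
```

```bash
python3 -m creep '[[1,-0.24,-0.25,0,0,0,0],[1,-0.24,-0.25,0,0,0,0]]' >/dev/null; python3 log.py
python3 -m creep '[[1,-0.28,-0.21,0,0,0,0],[1,-0.28,-0.21,0,0,0,0]]' >/dev/null; python3 log.py
python3 -m creep '[[1,-0.31,-0.16,0,0,0,0],[1,-0.31,-0.16,0,0,0,0]]' >/dev/null; python3 log.py
python3 -m creep '[[1,-0.33,-0.10,0,0,0,0],[1,-0.33,-0.10,0,0,0,0]]' >/dev/null; python3 log.py
```

```text
t 8.20 th -44.0 r 41.5 y 0.0 Ft -2.90 Fr 11.12 Fy -2.38 gap 0.163
t 8.40 th -33.7 r 41.7 y -0.0 Ft -2.80 Fr 15.74 Fy -0.44 gap 0.162
t 8.60 th -22.7 r 41.8 y -0.1 Ft -1.51 Fr 17.09 Fy 1.04 gap 0.161
t 8.80 th -11.5 r 42.0 y -0.1 Ft -0.85 Fr 14.42 Fy 2.41 gap 0.168
```

```bash
python3 -m creep '[[1,-0.35,-0.14,0,0,0,0],[1,-0.35,-0.14,0,0,0,0]]' >/dev/null; python3 log.py
python3 -m creep '[[1,-0.35,0.02,0,0,0,0],[1,-0.35,0.02,0,0,0,0]]' >/dev/null; python3 log.py
python3 -m creep '[[1,-0.34,0.08,0,0,0,0],[1,-0.34,0.08,0,0,0,0]]' >/dev/null; python3 log.py
python3 -m creep '[[1,-0.32,0.14,0,0,0,0],[1,-0.32,0.14,0,0,0,0]]' >/dev/null; python3 log.py
```

```text
t 9.00 th -1.6 r 42.5 y -0.0 Ft -0.43 Fr -3.37 Fy -0.31 gap 0.168
t 9.20 th 8.5 r 42.3 y -0.1 Ft -0.48 Fr 3.02 Fy 1.64 gap 0.160
t 9.40 th 18.2 r 42.2 y -0.1 Ft -1.17 Fr 4.26 Fy 1.68 gap 0.161
t 9.60 th 27.9 r 42.0 y -0.1 Ft -1.44 Fr 4.52 Fy 1.02 gap 0.166
```

```bash
python3 -m creep '[[1,-0.29,0.19,0,0,0,0],[1,-0.29,0.19,0,0,0,0]]' >/dev/null; python3 log.py
python3 -m creep '[[1,-0.25,0.24,0,0,0,0],[1,-0.25,0.24,0,0,0,0]]' >/dev/null; python3 log.py
python3 -m creep '[[1,-0.21,0.28,0,0,0,0],[1,-0.21,0.28,0,0,0,0]]' >/dev/null; python3 log.py
python3 -m creep '[[1,-0.16,0.31,0,0,0,0],[1,-0.16,0.31,0,0,0,0]]' >/dev/null; python3 log.py
python3 -m creep '[[1,-0.10,0.33,0,0,0,0],[1,-0.10,0.33,0,0,0,0]]' >/dev/null; python3 log.py
```

```text
t 9.80 th 37.4 r 41.7 y -0.1 Ft -1.89 Fr 3.37 Fy 2.04 gap 0.164
t 10.00 th 47.1 r 41.4 y -0.1 Ft -1.84 Fr 4.37 Fy 2.63 gap 0.167
t 10.20 th 56.8 r 41.0 y -0.1 Ft -2.70 Fr 4.67 Fy 3.51 gap 0.166
t 10.40 th 66.6 r 40.7 y -0.1 Ft -3.38 Fr 4.40 Fy 3.67 gap 0.164
t 10.60 th 76.4 r 40.3 y -0.1 Ft -4.13 Fr 3.16 Fy 3.84 gap 0.166
```

```bash
python3 -m creep '[[1,-0.04,0.35,0,0,0,0],[1,-0.04,0.35,0,0,0,0]]' >/dev/null; python3 log.py
python3 -m creep '[[1,0.02,0.35,0,0,0,0],[1,0.02,0.35,0,0,0,0]]' >/dev/null; python3 log.py
python3 -m creep '[[1,0.08,0.34,0,0,0,0],[1,0.08,0.34,0,0,0,0]]' >/dev/null; python3 log.py
python3 -m creep '[[1,0.14,0.32,0,0,0,0],[1,0.14,0.32,0,0,0,0]]' >/dev/null; python3 log.py
```

```text
t 10.80 th 86.5 r 39.9 y -0.2 Ft -5.52 Fr 1.29 Fy 3.87 gap 0.163
t 11.00 th 96.7 r 39.5 y -0.1 Ft -6.16 Fr 0.63 Fy 3.83 gap 0.167
t 11.20 th 106.8 r 39.2 y -0.1 Ft -6.83 Fr -1.48 Fy 4.98 gap 0.160
t 11.40 th 116.9 r 38.9 y -0.1 Ft -7.29 Fr -5.35 Fy 4.62 gap 0.156
```

```bash
python3 -m creep '[[1,0.19,0.29,-0.04,0,0,0],[1,0.19,0.29,0,0,0,0]]' >/dev/null; python3 log.py
python3 -m creep '[[1,0.24,0.25,0,0,0,0],[1,0.24,0.25,0,0,0,0]]' >/dev/null; python3 log.py
python3 -m creep '[[1,0.28,0.21,0,0,0,0],[1,0.28,0.21,0,0,0,0]]' >/dev/null; python3 log.py
python3 -m creep '[[1,0.31,0.16,0,0,0,0],[1,0.31,0.16,0,0,0,0]]' >/dev/null; python3 log.py
python3 -m creep '[[1,0.33,0.10,0,0,0,0],[1,0.33,0.10,0,0,0,0]]' >/dev/null; python3 log.py
```

```text
t 11.60 th 126.7 r 38.6 y -0.1 Ft -8.25 Fr -7.29 Fy 4.18 gap 0.162
t 11.80 th 136.4 r 38.4 y -0.1 Ft -9.09 Fr -8.94 Fy 4.38 gap 0.164
t 12.00 th 146.1 r 38.2 y -0.1 Ft -9.56 Fr -11.10 Fy 4.74 gap 0.163
t 12.20 th 155.7 r 38.0 y -0.1 Ft -9.48 Fr -13.19 Fy 5.15 gap 0.163
t 12.40 th 165.2 r 37.9 y -0.1 Ft -9.54 Fr -10.46 Fy 5.68 gap 0.163
```

```bash
python3 -m creep '[[1,0.35,0.04,0,0,0,0],[1,0.35,0.04,0,0,0,0]]' >/dev/null; python3 log.py
python3 -m creep '[[1,0.35,-0.02,0,0,0,0],[1,0.35,-0.02,0,0,0,0]]' >/dev/null; python3 log.py
python3 -m creep '[[1,0.34,-0.08,0,0,0,0],[1,0.34,-0.08,0,0,0,0]]' >/dev/null; python3 log.py
python3 -m creep '[[1,0.32,-0.14,0,0,0,0],[1,0.32,-0.14,0,0,0,0]]' >/dev/null; python3 log.py
python3 -m creep '[[1,0.29,-0.19,0,0,0,0],[1,0.29,-0.19,0,0,0,0]]' >/dev/null; python3 log.py
```

```text
t 12.60 th 175.4 r 37.7 y -0.1 Ft -10.04 Fr -7.87 Fy 4.72 gap 0.162
t 12.80 th -174.0 r 37.7 y -0.1 Ft -9.09 Fr -5.25 Fy 4.78 gap 0.162
t 13.00 th -163.3 r 37.8 y -0.1 Ft -9.54 Fr -4.85 Fy 3.35 gap 0.165
t 13.20 th -152.5 r 38.0 y -0.1 Ft -8.44 Fr -4.34 Fy 2.11 gap 0.164
t 13.40 th -141.9 r 38.2 y -0.0 Ft -9.15 Fr -3.97 Fy 2.44 gap 0.165
```

```bash
python3 -m creep '[[1,0.25,-0.24,0,0,0,0],[1,0.25,-0.24,0,0,0,0]]' >/dev/null; python3 log.py
python3 -m creep '[[1,0.21,-0.28,0,0,0,0],[1,0.21,-0.28,0,0,0,0]]' >/dev/null; python3 log.py
python3 -m creep '[[1,0.16,-0.31,0,0,0,0],[1,0.16,-0.31,0,0,0,0]]' >/dev/null; python3 log.py
python3 -m creep '[[1,0.10,-0.33,0,0,0,0],[1,0.10,-0.33,0,0,0,0]]' >/dev/null; python3 log.py
python3 -m creep '[[1,0.04,-0.35,0,0,0,0],[1,0.04,-0.35,0,0,0,0]]' >/dev/null; python3 log.py
cat > fit.py <<'E'
import json,numpy as np
from scipy.optimize import least_squares
L=[json.loads(l) for l in open('log.jsonl')][1:]
Xa=np.array([.898,.439,0]);hub=np.array([562.9,-76.1,125.])
p=np.array([l['p'] for l in L])-hub;F=np.array([l['F'] for l in L]);t=np.array([l['t'] for l in L])
U=np.c_[p@Xa,p[:,2]];f=np.c_[F@Xa,F[:,2]]
# algebraic circle
A=np.c_[2*U,np.ones(len(U))];s=np.linalg.lstsq(A,(U**2).sum(1),rcond=None)[0]
r=np.sqrt(s[2]+s[0]**2+s[1]**2);res=np.hypot(*(U-s[:2]).T)-r
print('centre',s[:2],'r',r,'rms',res.std())
V=U-s[:2];th=np.arctan2(V[:,0],V[:,1]);d=np.unwrap(th)
sg=np.where(np.gradient(d)>0,1.,-1.)
ok=np.ones(len(t),bool)
T=(f[:,0]*V[:,1]-f[:,1]*V[:,0])/1000  # torque on tool, +theta
for lab,cols in(('fric',[sg]),('fric+bias',[sg,np.ones_like(sg)]),('+Fx,Fz bias',[sg,np.cos(th),-np.sin(th)])):
    pass
def fit(m):
    B=np.c_[sg,np.sin(th),np.cos(th)]
    if len(set(sg[m]))>1:
        B=np.c_[B,np.sin(th)*sg,np.cos(th)*sg]
    x=np.linalg.lstsq(B[m],T[m],rcond=None)[0]
    rr=T[m]-B[m]@x
    return x,rr.std()
def ang(x): # torque on tool from weight = +mgr sin(th+phi)
    return np.degrees(np.arctan2(x[2],x[1])),np.hypot(x[1],x[2])
masks=[('all',ok)]
if (sg<0).any(): masks+= [('fwd',sg>0),('back',sg<0)]
for n,m in masks:
    x,e=fit(m);ph,a=ang(x);print(n,'coef',x.round(4),'phi',round(ph,1),'amp',round(a,3),'rms',round(e,4),'final th=',round(180-ph,1))
E
python3 fit.py
```

```text
t 13.60 th -131.3 r 38.5 y -0.0 Ft -8.18 Fr -4.36 Fy 1.55 gap 0.167
t 13.80 th -120.9 r 38.9 y -0.0 Ft -7.39 Fr -4.78 Fy 0.47 gap 0.166
t 14.00 th -110.7 r 39.3 y 0.0 Ft -7.40 Fr -5.22 Fy 0.08 gap 0.160
t 14.20 th -100.7 r 39.7 y 0.0 Ft -6.36 Fr -5.48 Fy -0.01 gap 0.167
t 14.40 th -90.7 r 40.1 y 0.0 Ft -6.08 Fr -6.70 Fy -0.17 gap 0.166
centre [-0.08050385 -5.78550843] r 39.988009881773294 rms 0.09812432361394893
all coef [-0.2118  0.0055  0.1771] phi 88.2 amp 0.177 rms 0.0134 final th= 91.8
```

```bash
python3 -m creep '[[1,-0.09,0.25,0,0,0,0],[1,-0.04,0.35,0,0,0,0]]' >/dev/null; python3 log.py
python3 -m creep '[[1,-0.10,0.33,0,0,0,0],[1,-0.10,0.33,0,0,0,0]]' >/dev/null; python3 log.py
python3 -m creep '[[1,-0.16,0.31,0,0,0,0],[1,-0.16,0.31,0,0,0,0]]' >/dev/null; python3 log.py
python3 -m creep '[[1,-0.21,0.28,0,0,0,0],[1,-0.21,0.28,0,0,0,0]]' >/dev/null; python3 log.py
python3 -m creep '[[1,-0.25,0.24,0,0,0,0],[1,-0.25,0.24,0,0,0,0]]' >/dev/null; python3 log.py
python3 -m creep '[[1,-0.29,0.19,0,0,0,0],[1,-0.29,0.19,0,0,0,0]]' >/dev/null; python3 log.py
```

```text
t 14.60 th -98.6 r 39.7 y 0.0 Ft 4.25 Fr -0.64 Fy -0.25 gap 0.164
t 14.80 th -108.9 r 39.2 y 0.0 Ft 3.79 Fr -0.94 Fy -2.50 gap 0.165
t 15.00 th -119.2 r 38.8 y 0.1 Ft 2.50 Fr 0.50 Fy -3.96 gap 0.166
t 15.20 th -129.6 r 38.5 y 0.1 Ft 1.02 Fr 0.74 Fy -3.83 gap 0.162
t 15.40 th -140.2 r 38.2 y 0.1 Ft 1.78 Fr -0.19 Fy -3.85 gap 0.160
t 15.60 th -150.6 r 38.0 y 0.1 Ft 0.63 Fr -0.26 Fy -4.44 gap 0.169
```

```bash
python3 -m creep '[[1,-0.32,0.14,0,0,0,0],[1,-0.32,0.14,0,0,0,0]]' >/dev/null; python3 log.py
python3 -m creep '[[1,-0.34,0.08,0,0,0,0],[1,-0.34,0.08,0,0,0,0]]' >/dev/null; python3 log.py
python3 -m creep '[[1,-0.35,0.02,0,0,0,0],[1,-0.35,0.02,0,0,0,0]]' >/dev/null; python3 log.py
python3 -m creep '[[1,-0.35,-0.04,0,0,0,0],[1,-0.35,-0.04,0,0,0,0]]' >/dev/null; python3 log.py
python3 -m creep '[[1,-0.33,-0.10,0,0,0,0],[1,-0.33,-0.10,0,0,0,0]]' >/dev/null; python3 log.py
python3 -m creep '[[1,-0.31,-0.16,0,0,0,0],[1,-0.31,-0.16,0,0,0,0]]' >/dev/null; python3 log.py
```

```text
t 15.80 th -161.4 r 37.8 y 0.1 Ft 2.13 Fr -1.76 Fy -4.63 gap 0.168
t 16.00 th -172.1 r 37.7 y 0.1 Ft 0.39 Fr -1.22 Fy -3.60 gap 0.160
t 16.20 th 177.3 r 37.7 y 0.1 Ft -0.32 Fr -2.01 Fy -4.14 gap 0.166
t 16.40 th 166.6 r 37.7 y 0.1 Ft 0.97 Fr -3.45 Fy -4.88 gap 0.163
t 16.60 th 156.4 r 37.9 y 0.1 Ft 2.16 Fr -4.33 Fy -4.98 gap 0.160
t 16.80 th 146.1 r 38.1 y 0.1 Ft 0.69 Fr -3.37 Fy -5.53 gap 0.162
```

```bash
python3 -m creep '[[1,-0.28,-0.21,0,0,0,0],[1,-0.28,-0.21,0,0,0,0]]' >/dev/null; python3 log.py
python3 -m creep '[[1,-0.24,-0.25,0,0,0,0],[1,-0.24,-0.25,0,0,0,0]]' >/dev/null; python3 log.py
python3 -m creep '[[1,-0.19,-0.29,0,0,0,0],[1,-0.19,-0.29,0,0,0,0]]' >/dev/null; python3 log.py
python3 -m creep '[[1,-0.14,-0.32,0,0,0,0],[1,-0.14,-0.32,0,0,0,0]]' >/dev/null; python3 log.py
python3 fit.py
```

```text
t 17.00 th 135.9 r 38.3 y 0.1 Ft 1.68 Fr -2.50 Fy -5.20 gap 0.162
t 17.20 th 125.9 r 38.5 y 0.1 Ft 1.83 Fr -3.00 Fy -6.06 gap 0.162
t 17.40 th 115.8 r 38.9 y 0.1 Ft 2.77 Fr -2.61 Fy -4.62 gap 0.164
t 17.60 th 105.8 r 39.2 y 0.1 Ft 5.11 Fr -2.11 Fy -5.70 gap 0.167
centre [-0.07031806 -5.76095728] r 39.97214347522917 rms 0.08756335685185464
all coef [-0.2122  0.0082  0.1827 -0.0026 -0.0055] phi 87.4 amp 0.183 rms 0.0194 final th= 92.6
fwd coef [-0.2118  0.0056  0.1773] phi 88.2 amp 0.177 rms 0.0134 final th= 91.8
back coef [-0.2217  0.0115  0.2001] phi 86.7 amp 0.2 rms 0.028 final th= 93.3
```

```bash
python3 -m creep '[[1,-0.08,-0.34,0,0,0,0],[1,-0.07,-0.34,0,0,0,0],[1,-0.03,-0.35,0,0,0,0],[1,0,-0.1,0,0,0,0],[1,0,0,0,0,0,0],[1,0,0,0,0,0,0],[1,0,0,0,0,0,0]]' >/dev/null
cat > now.py <<'E'
from h import *
s=ctrl.get_state();p=s['tcp_pos']-[562.9,-76.1,125.];x=p@[.898,.439,0]+.07;z=p[2]+5.77
print(s['time_s'],'true th',np.degrees(np.arctan2(x,z)),np.hypot(x,z),s['wrist_force'],s['finger_gap'],np.abs(s['qvel']).max())
E
python3 now.py
```

```text
18.3 true th 92.14063211874404 40.00775632927539 [ 1.87131031 -4.55516728 -1.24832483] 0.16467763474357971 0.0010038324687484394
```

```bash
python3 - <<'E'
from h import *
a=ctrl.grab_frame('side');b=ctrl.grab_frame('wrist');t=ctrl.grab_frame('top')
cv2.imwrite('pics/e.png',np.vstack([cv2.resize(a[150:290,230:410],(771,600))])); cv2.imwrite('pics/ew.png',b)
for n,im in(('side',a),('top',t)):
    d=cv2.absdiff(im,cv2.imread(f'pics/a_{n}.png')).max(2);print(n,[ (c,int(d[r1:r2,c1:c2].mean())) for c,(r1,r2,c1,c2) in (dict(ball=(305,355,375,425),slinky=(340,390,310,355),jar=(132,172,242,272),box=(130,165,277,312)) if n=='side' else dict(ball=(158,198,415,455),slinky=(220,250,428,462),jar=(208,240,170,205),box=(164,200,170,206))).items()])
E
python3 now.py
```

```text
side [('ball', 11), ('slinky', 10), ('jar', 54), ('box', 44)]
top [('ball', 22), ('slinky', 19), ('jar', 46), ('box', 37)]
18.45 true th 92.16861722555207 39.9965526036066 [ 1.66109649 -3.99135258 -2.51227857] 0.16103393129200672 0.0018037322325529708
```

View pics/e.png

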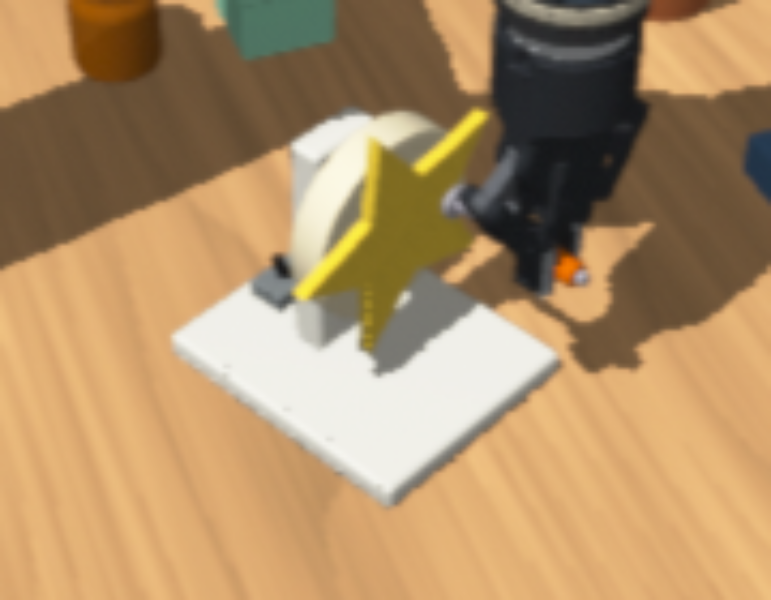

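View pics/ew.png

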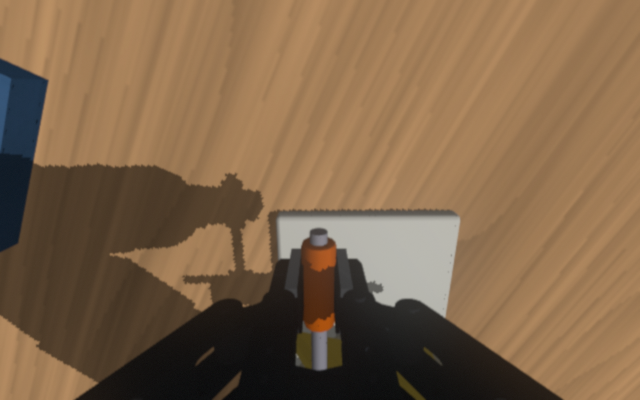

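The side picture shows the handle on the right of the star at axle level, gripped, with the toggle still standing near (280,265). The wrist picture shows the sleeve at (319,285), centred between the pads. The jar and box still stand where they did, and only the arm's shadow has moved off them.

```bash
python3 -c "
from cell import ctrl
print(ctrl.close_job())"
```

```text
the job is handed in; nothing more can be done
None
```

The star is being held still with its heavy side straight down to within a few degrees, and the gripper still has the orange handle. I handed the job in at about 18.5 s.

**Cranking:** I took the handle at 60 N and cranked one full turn forward, then about half a turn back. I fitted the handle force against the crank angle:

| Sweep | Friction (N m) | Weight torque (N m) | Weight ahead of crank |
|---|---|---|---|
| Forward | 0.212 | 0.177 | 88.2° |
| Back | 0.222 | 0.200 | 86.7° |

Together they put the weight about 87–88° ahead of the crank. The back sweep was noisier, and its weight torque is a little above your stated 0.19. The forward values match your friction and weight figures.

**Final position:** the handle stands at 92.2°, against a target of 92–93°. The measured handle path fitted a 40.0 mm circle to within 0.1 mm. The arm is still, with the grip unchanged.

**Checks that disagreed:**
- **Cameras:** the top and side cameras placed the handle about 5 mm from where the wrist camera did. I went by the wrist camera, and the grasp confirmed it.
- **Grip height:** the gripper sat about 2 mm lower on the handle than I assumed. I found this from the force (up to about 17 N along the radius) and corrected for it during the turn.
- **Force offset:** a small zero offset in the force sensor could shift the result by a few degrees. I did not measure that offset separately.

**Everything else:** the toggle looks untouched in the last side picture. The arm stayed well clear of the loose items. My before-and-after image comparison showed changes around the jar and the box. I put those down to the arm's shadow, because both still stand in place in the last side view, though I did not measure their positions again.

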